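# Move the mahjong chips to the new seat's drawer in the same order

## Task

The player is changing to the seat across the mahjong table: move the four bone scoring chips from the full drawer to the empty one, one to a compartment, face up and flat on the baize, in the same left-to-right order as they lie now, each drawer being read by somebody sitting at its own brass knob. Set each chip down rather than dropping it, and leave the ashtray, the glasses case and the nail clippers where they are.

Things in the scene. Friction and masses are not known exactly. Their poses are not given: they have to be found in the camera images.
- chip_red: scoring chip, a stout block of yellowed bone on a bamboo back, 50 (x) x 26 (y) x 12 (z) mm, 20 to 35 g; the bone face on top carries one large red dot and a red band across each end. Origin: centre of its underside, z up out of the face, x along its length. Starts face up, lengthwise in a compartment of the old drawer.
- chip_blue: scoring chip, a stout block of yellowed bone on a bamboo back, 50 (x) x 26 (y) x 12 (z) mm, 20 to 35 g; the bone face on top carries two blue dots and a blue band across each end. Origin: centre of its underside, z up out of the face, x along its length. Starts face up, lengthwise in a compartment of the old drawer.
- chip_green: scoring chip, a stout block of yellowed bone on a bamboo back, 50 (x) x 26 (y) x 12 (z) mm, 20 to 35 g; the bone face on top carries three green dots in a slanting line and a green band across each end. Origin: centre of its underside, z up out of the face, x along its length. Starts face up, lengthwise in a compartment of the old drawer.
- chip_black: scoring chip, a stout block of yellowed bone on a bamboo back, 50 (x) x 26 (y) x 12 (z) mm, 20 to 35 g; the bone face on top carries four black dots in a square and a black band across each end. Origin: centre of its underside, z up out of the face, x along its length. Starts face up, lengthwise in a compartment of the old drawer.
- lining_red: strip of dark green baize (136 x 42 x 2 mm, fixed) lining the compartment of the old drawer in which the red chip lies at the start; all four strips look alike. Origin: centre of its underside, axes as the old drawer's.
- lining_blue: strip of dark green baize (136 x 42 x 2 mm, fixed) lining the compartment of the old drawer in which the blue chip lies at the start; all four strips look alike. Origin: centre of its underside, axes as the old drawer's.
- lining_green: strip of dark green baize (136 x 42 x 2 mm, fixed) lining the compartment of the old drawer in which the green chip lies at the start; all four strips look alike. Origin: centre of its underside, axes as the old drawer's.
- lining_black: strip of dark green baize (136 x 42 x 2 mm, fixed) lining the compartment of the old drawer in which the black chip lies at the start; all four strips look alike. Origin: centre of its underside, axes as the old drawer's.
- old_drawer: old seat's wooden drawer, full, lifted out and fixed on the table top; 154 (x) x 200 (y) x 36 mm, 24 mm brass knob on its front at x = -98 mm. Origin: on the table under the middle of the inner floor; x from the knob to the back, so +y is left for somebody at the knob. Four compartments side by side in y, each 42 wide, 136 mm long in x, centred at y = 69, 23, -23, -69 mm.
- new_drawer: new seat's drawer, empty, fixed, the same as the old one with the same frame, but its knob points roughly the other way, across the table. Both: baize floor at z = 6 mm, partitions 4 mm thick with tops at z = 18 mm, side and back walls 6 thick and 32 mm high, front 10 thick and 36 mm high.
- ashtray: heavy amber glass ashtray, round, 108 mm across, 34 mm high; loose, to be left alone. Origin: centre of its underside.
- glasses_case: tortoiseshell glasses case, 60 (x) x 158 (y) x 38 mm; loose, to be left alone. Origin: centre of its underside.
- nail_clippers: steel nail clippers, 58 (x) x 13 (y) x 11 mm; loose, to be left alone. Origin: centre of the underside.
There are look-alikes about, which are no part of the job. What is shaped like the chip_blue but pink is not meant. Leave any white look-alike of the lining_green alone.

How it is judged:
At the end, for the whole second after the job is handed in: Each chip lies in the new drawer's compartment with the same number from the left, seen from the knob, as its old one (within 12 mm of the middle line, 46 mm of mid-length), flat on the baize, face up within 0.12 rad, at rest and released; bystanders within 20 mm of their starts (x of chip_red in the frame of new_drawer between -0.046 and 0.046 m and z of chip_red in the frame of new_drawer between 0.003 and 0.01 m and ((y of lining_red in the frame of old_drawer between 0.054 and 0.084 m and y of chip_red in the frame of new_drawer between 0.057 and 0.081 m) or (y of lining_red in the frame of old_drawer between 0.008 and 0.038 m and y of chip_red in the frame of new_drawer between 0.011 and 0.035 m) or (y of lining_red in the frame of old_drawer between -0.038 and -0.008 m and y of chip_red in the frame of new_drawer between -0.035 and -0.011 m) or (y of lining_red in the frame of old_drawer between -0.084 and -0.054 m and y of chip_red in the frame of new_drawer between -0.081 and -0.057 m)) and angle between each of chip_red, chip_blue, chip_green, chip_black's own z axis and vertical below 0.12 rad and linear speed of each of chip_red, chip_blue, chip_green, chip_black below 0.02 m/s and contact force between each of chip_red, chip_blue, chip_green, chip_black and the fingers below 0.05 N and x of chip_blue in the frame of new_drawer between -0.046 and 0.046 m and z of chip_blue in the frame of new_drawer between 0.003 and 0.01 m and ((y of lining_blue in the frame of old_drawer between 0.054 and 0.084 m and y of chip_blue in the frame of new_drawer between 0.057 and 0.081 m) or (y of lining_blue in the frame of old_drawer between 0.008 and 0.038 m and y of chip_blue in the frame of new_drawer between 0.011 and 0.035 m) or (y of lining_blue in the frame of old_drawer between -0.038 and -0.008 m and y of chip_blue in the frame of new_drawer between -0.035 and -0.011 m) or (y of lining_blue in the frame of old_drawer between -0.084 and -0.054 m and y of chip_blue in the frame of new_drawer between -0.081 and -0.057 m)) and x of chip_green in the frame of new_drawer between -0.046 and 0.046 m and z of chip_green in the frame of new_drawer between 0.003 and 0.01 m and ((y of lining_green in the frame of old_drawer between 0.054 and 0.084 m and y of chip_green in the frame of new_drawer between 0.057 and 0.081 m) or (y of lining_green in the frame of old_drawer between 0.008 and 0.038 m and y of chip_green in the frame of new_drawer between 0.011 and 0.035 m) or (y of lining_green in the frame of old_drawer between -0.038 and -0.008 m and y of chip_green in the frame of new_drawer between -0.035 and -0.011 m) or (y of lining_green in the frame of old_drawer between -0.084 and -0.054 m and y of chip_green in the frame of new_drawer between -0.081 and -0.057 m)) and x of chip_black in the frame of new_drawer between -0.046 and 0.046 m and z of chip_black in the frame of new_drawer between 0.003 and 0.01 m and ((y of lining_black in the frame of old_drawer between 0.054 and 0.084 m and y of chip_black in the frame of new_drawer between 0.057 and 0.081 m) or (y of lining_black in the frame of old_drawer between 0.008 and 0.038 m and y of chip_black in the frame of new_drawer between 0.011 and 0.035 m) or (y of lining_black in the frame of old_drawer between -0.038 and -0.008 m and y of chip_black in the frame of new_drawer between -0.035 and -0.011 m) or (y of lining_black in the frame of old_drawer between -0.084 and -0.054 m and y of chip_black in the frame of new_drawer between -0.081 and -0.057 m))); the robot touches nothing.
It fails at once if a chip is dropped or thrown into the new drawer instead of being set down (it falls freely from more than about 25 mm above the baize) ((linear speed of chip_red above 0.6 m/s and z of chip_red in the frame of new_drawer between -0.01 and 0.026 m and x of chip_red in the frame of new_drawer between -0.07 and 0.07 m and y of chip_red in the frame of new_drawer between -0.095 and 0.095 m) or (linear speed of chip_blue above 0.6 m/s and z of chip_blue in the frame of new_drawer between -0.01 and 0.026 m and x of chip_blue in the frame of new_drawer between -0.07 and 0.07 m and y of chip_blue in the frame of new_drawer between -0.095 and 0.095 m) or (linear speed of chip_green above 0.6 m/s and z of chip_green in the frame of new_drawer between -0.01 and 0.026 m and x of chip_green in the frame of new_drawer between -0.07 and 0.07 m and y of chip_green in the frame of new_drawer between -0.095 and 0.095 m) or (linear speed of chip_black above 0.6 m/s and z of chip_black in the frame of new_drawer between -0.01 and 0.026 m and x of chip_black in the frame of new_drawer between -0.07 and 0.07 m and y of chip_black in the frame of new_drawer between -0.095 and 0.095 m)).
It fails at once if the ashtray is shifted more than 20 mm (distance of ashtray from where it was at the start of the episode above 0.02 m).
It fails at once if the glasses case is shifted more than 20 mm (distance of glasses_case from where it was at the start of the episode above 0.02 m).
It fails at once if the nail clippers are shifted more than 20 mm (distance of nail_clippers from where it was at the start of the episode above 0.02 m).
It also fails if it takes over 86 s, if anything falls off the work surface, if the arm or the gripper's body presses on something with over 40 N, if the wrist force passes 120 N, or if a joint passes its speed limit or range.

## Robot

A 7-joint arm with a two-finger parallel gripper is mounted at the origin on the work surface. World frame = base frame: x ahead of the robot, y to its left, z up, the work surface at z = 0. Lengths are in m, angles in rad, forces in N, time in s.
With the tool pointing down it reaches from about 0.4 to 0.85 m from the base axis. Payload 6.9 kg.
Tool frame: the origin (TCP) lies at the very end of the fingers, on their centre line; the grasp point (between the pads) lies 19 mm behind it; z points along the fingers, y is the direction in which the jaws open and shut (so a half turn about z gives the same grasp; the last joint's range is limited). The gripper opens to 85 mm and grips with 20 to 120 N. Pads are 22 mm wide; open, the fingers measure 114 mm over their backs; the gripper's body (76 mm by 85 mm) begins 54 mm behind the grasp point. The pads swing forward as they close: fully open they stand 13 mm farther back than shut.
Start: joints at [-1.075, 0.507, -0.238, 1.5, 0.126, 1.149, -0.155], TCP at [0.238, 0.578, 0.231] pointing down, gripper open.
Joint ranges: [-3.08, 3.08], [-0.24, 2.05], [-1.43, 1.35], [0, 2.5], [-1.52, 4.66], [0.17, 1.96], [-2.89, 2.89]. Speed limits (rad/s): [2.39, 2.39, 3.14, 3.14, 3.14, 3.14, 3.14].

## Interface

Orientations are given as a unit quaternion [x, y, z, w].
In Python, from cell import observe, get_image, camera_params, close_job gives the robot as it stands.
- The arm moves only by the tool apply_moves, never from a script. Its argument "increments" is a list of rows, each a list of 5 numbers: the shift along the tool's x, y, z in cm, then the turn about the tool's z in rad, then the opening, from -1 (shut) to 1 (fully open), so that 0 is half open. A call has 1 to 12 rows; each row is the pose to reach, as a shift and turn from the pose commanded when the call began, along the tool's axes at that moment; what a row does not reach only later rows make up. A row lasts 1/8 s, in which the tool goes at most 62.5 mm and 10.7 degrees, less where a joint would pass 70% of its speed; a pose out of reach is approached as far as the arm can. A call with a gripper value outside its range is refused whole. The fingers move at their own pace and stop on an object; "squeeze" is the grip in N (left out, the last holds). Time passes only in rows, so rows that repeat a pose let the fingers close. It gives the time, the measured TCP pose, the force and the opening at its end, in the units of the state.
- observe(): the state, without advancing time (a new reading comes with each control period).
- get_image(name): name is "side" or "top" or "wrist"; returns the picture (420x560x3 uint8, red, green, blue); there is no depth.
- camera_params(name): a dict with "fx", "fy", "cx", "cy" (pixels), "world_to_cam" (4x4, takes a point from world to camera coordinates); the wrist camera has in their place "T_tool_cam" (4x4, takes a point from camera to tool coordinates, whose origin is the TCP and whose axes are the flange's). Camera axes: x right, y down, z forward; pixel columns grow to the right and rows downward; lengths in m; the calibration is good to about 2 mm. A picture is of the moment at which its call begins: read the wrist's pose just before it. camera_params takes no time and is no camera call.
- close_job(): hands the job in, once; it reports no verdict.
The state is a dict: "t": time; "joint_pos": joint angles; "dq": joint speeds; "tau": joint torques, N m; "tool_pos": TCP position; "orientation": TCP orientation; "wrist_force": force on the tool from outside, world axes, zero at the start; "ft_torque": the same for the moment, N m; "opening": opening from 0.0 (shut) to 1.0 (fully open).
Only numpy, scipy, OpenCV 4.12 (cv2) and the standard library are available. Lean on these libraries where they do the work, as an engineer would, in place of code of your own. Each camera call takes 0.05 s, during which the arm holds its last target.

## Working session

There is one attempt and no reset: what is moved stays moved. The work goes in short steps, Python scripts to look and compute and a tool call to move; the robot and the scene stay as the last step left them, time stands still between calls to the robot, and variables do not carry over. Pictures are saved under pics/ and viewed, and the job is handed in when it is done.

Besides the shell and the picture viewer there is one more tool, called after "Call:" as a command line: name --pt "numbers of a row" for each row, then --argument value for the rest. apply_moves: Moves the arm, as the interface text tells. Its arguments: {"type":"object","properties":{"increments":{"type":"array","items":{"type":"array","items":{"type":"number"}}},"squeeze":{"type":"number"}},"required":["increments"]}

```bash
ls; mkdir -p pics
python3 - <<'E'
from cell import *
import cv2
s=observe();print(s)
for n in("top","side"):
    cv2.imwrite(f"pics/{n}0.png",get_image(n)[:,:,::-1]);p=camera_params(n);print(n,p)
print(camera_params("wrist"))
cv2.imwrite("pics/wrist0.png",get_image("wrist")[:,:,::-1])
E
```

```text
pics
{'t': 0.0, 'joint_pos': array([-1.07548231,  0.50834164, -0.23755632,  1.5011155 ,  0.12569627,
        1.14887785, -0.15481029]), 'dq': array([ 0.00256646, -0.0010254 ,  0.00128999,  0.00162938,  0.00129237,
        0.00127668, -0.00033156]), 'tau': array([-1.47880106e-03, -6.20596504e+01, -2.18707860e+00, -2.49659228e+01,
        1.27891533e-02,  1.17993273e-02, -4.38220340e-06]), 'tool_pos': array([0.23737896, 0.57763997, 0.23043437]), 'orientation': array([ 1.93659994e-01,  9.81068315e-01, -8.60281868e-04, -1.64963639e-04]), 'wrist_force': array([ 0.43376468, -0.70221927,  0.00429258]), 'ft_torque': array([-0.02740927,  0.01447182, -0.00984095]), 'opening': 0.9967014756571413}
top {'fx': 507.4512287262303, 'fy': 507.4512287262303, 'cx': 276.2138846391791, 'cy': 211.0664520110288, 'world_to_cam': array([[ 0.01380285, -0.99985743,  0.0097268 , -0.01599044],
       [-0.98496815, -0.01527114, -0.17205968,  0.55879607],
       [ 0.17218369, -0.00720567, -0.9850385 ,  1.12184409],
       [ 0.        ,  0.        ,  0.        ,  1.        ]])}
side {'fx': 520.5639539292964, 'fy': 520.5639539292964, 'cx': 279.9339478995253, 'cy': 219.78721364435373, 'world_to_cam': array([[ 0.81517032, -0.5790533 ,  0.01395085, -0.44273413],
       [-0.43407295, -0.62666498, -0.64720296,  0.25709959],
       [ 0.38350752,  0.52152496, -0.76219007,  1.0846804 ],
       [ 0.        ,  0.        ,  0.        ,  1.        ]])}
{'fx': 344.4474778842735, 'fy': 344.4474778842735, 'cx': 282.1134527566399, 'cy': 212.50978553841625, 'T_tool_cam': array([[ 4.13774601e-04, -9.60269945e-01, -2.79072501e-01,
         7.10709594e-02],
       [ 9.99999577e-01,  1.67996328e-04,  9.04612959e-04,
         1.92989309e-04],
       [-8.21789481e-04, -2.79072757e-01,  9.60269608e-01,
        -1.43111233e-01],
       [ 0.00000000e+00,  0.00000000e+00,  0.00000000e+00,
         1.00000000e+00]])}
```

View pics/top0.png

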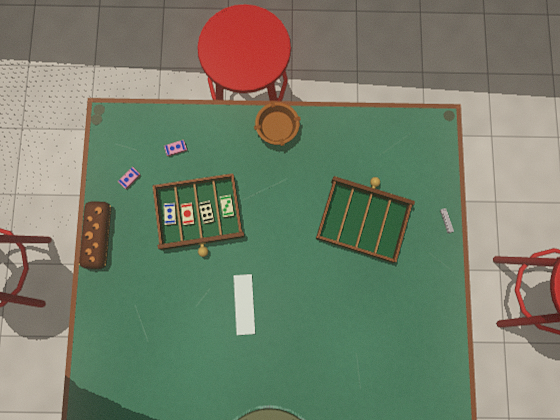

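View pics/side0.png

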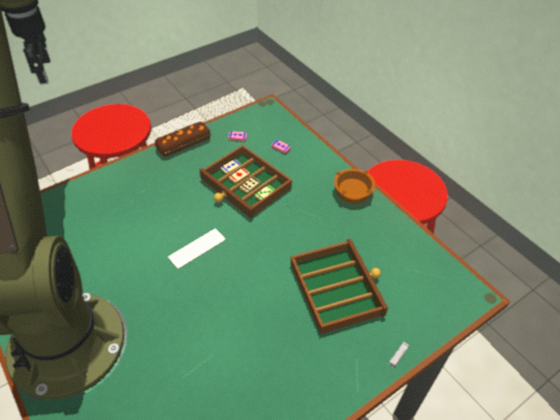

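View pics/wrist0.png

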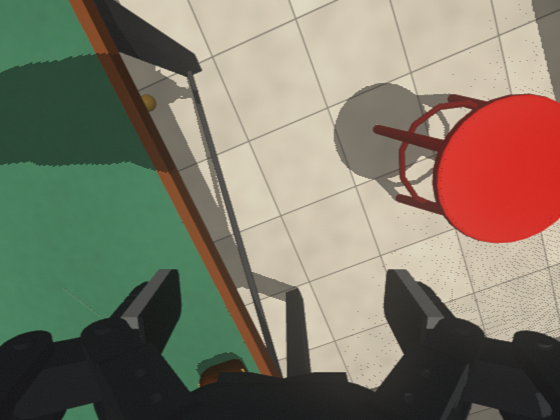

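Run:
```python
import cv2
a=cv2.imread("pics/top0.png")
cv2.imwrite("pics/oldz.png",cv2.resize(a[165:265,140:260],None,fx=6,fy=6,interpolation=cv2.INTER_CUBIC))
cv2.imwrite("pics/newz.png",cv2.resize(a[168:268,310:430],None,fx=6,fy=6,interpolation=cv2.INTER_CUBIC))
```

```text
(no output)
```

View pics/oldz.png

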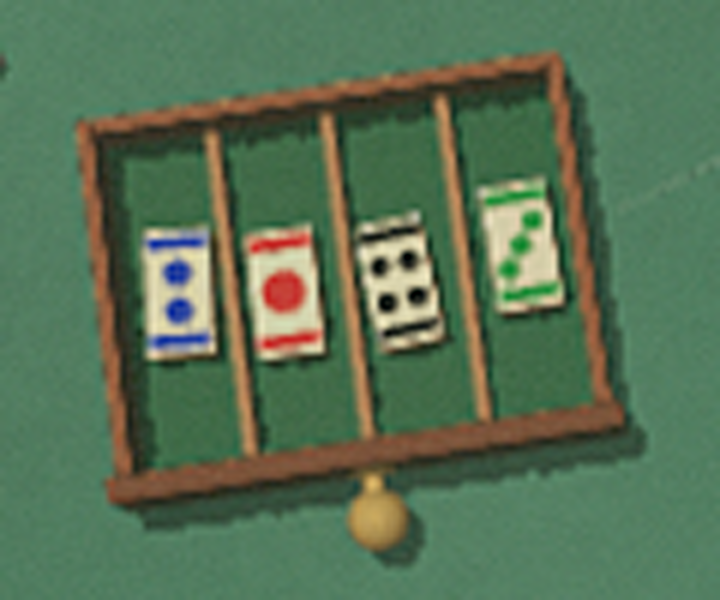

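View pics/newz.png

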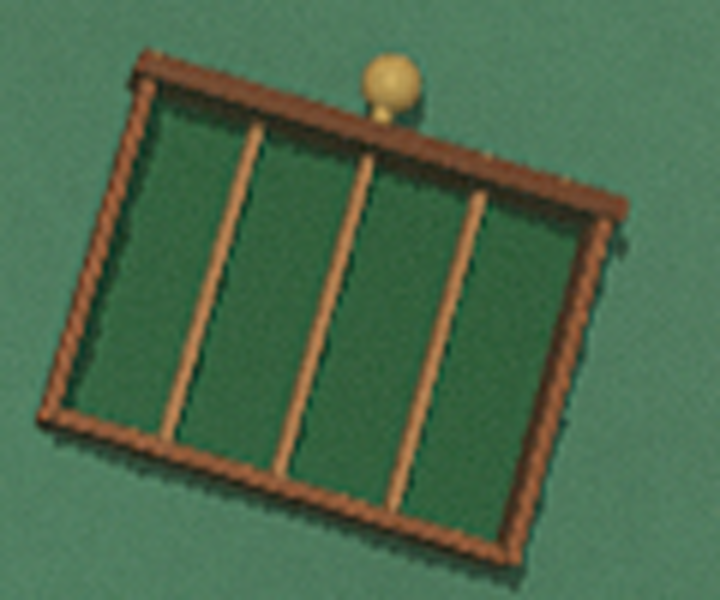

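```bash
cat > h.py <<'E'
import numpy as np, cv2
from cell import *
from scipy.optimize import least_squares
def proj(P,c):
    P=np.atleast_2d(P);W=c["world_to_cam"];q=P@W[:3,:3].T+W[:3,3]
    return np.c_[c["fx"]*q[:,0]/q[:,2]+c["cx"],c["fy"]*q[:,1]/q[:,2]+c["cy"]]
def back(uv,z,c):
    W=c["world_to_cam"];R=W[:3,:3];o=-R.T@W[:3,3]
    uv=np.atleast_2d(uv).astype(float)
    d=np.c_[(uv[:,0]-c["cx"])/c["fx"],(uv[:,1]-c["cy"])/c["fy"],np.ones(len(uv))]@R
    return o+d*((z-o[2])/d[:,2])[:,None]
def drawer(p,L):
    L=np.atleast_2d(L);c,s=np.cos(p[2]),np.sin(p[2])
    return np.c_[p[0]+c*L[:,0]-s*L[:,1],p[1]+s*L[:,0]+c*L[:,1],L[:,2]]
E
cat > m.py <<'E'
from h import *
c=camera_params("top")
z2=lambda u,o:(np.array(u)+.5)/6-.5+o
lines=lambda a:a
def fit(parts,corn,off,p0):
    def r(p):
        out=[]
        for y,(a,b) in parts.items():
            A,B=proj(drawer(p,[[-.068,y,.018],[.068,y,.018]]),c);d=(B-A)/np.linalg.norm(B-A)
            for q in(a,b):
                v=z2(q,off)-A;out.append(d[0]*v[1]-d[1]*v[0])
        for l,q in corn: out+=list(proj(drawer(p,[l]),c)[0]-z2(q,off))
        return np.array(out)
    s=least_squares(r,p0,loss="soft_l1");print(np.round(s.x,4),np.round(r(s.x),2));return s.x
O=fit({.046:((213,132),(252,455)),0:((328,115),(368,437)),-.046:((442,96),(485,418))},
 [((.075,.096,.032),(80,122)),((.075,-.096,.032),(558,55)),((-.069,.1,.036),(108,482)),((-.069,-.1,.036),(620,404))],(140,165),[.55,.17,.1])
N=fit({.046:((480,195),(397,508)),0:((368,157),(281,472)),-.046:((258,125),(170,438))},
 [((.075,-.096,.032),(40,417)),((.075,.096,.032),(518,558)),((-.079,-.1,.036),(145,52)),((-.079,.1,.036),(628,205))],(310,168),[.5,-.17,3.0])
np.savez("d.npz",O=O,N=N)
chips=dict(blue=[(142,230),(211,227),(217,353),(148,360)],red=[(245,233),(311,226),(325,351),(258,360)],
 black=[(355,225),(419,213),(443,338),(380,351)],green=[(478,190),(541,178),(564,302),(500,315)])
for n,q in chips.items():
    w=back([z2(i,(140,165)) for i in q],.018,c)
    e=((w[0]+w[1])-(w[2]+w[3]))[:2]; m=w.mean(0)
    ry=np.c_[np.cos(O[2]),np.sin(O[2])]; d=m[:2]-O[:2]
    print(n,np.round(m,4),"yaw",round(np.arctan2(e[1],e[0]),3),"len",np.round([np.linalg.norm(e)/2,np.linalg.norm(w[0]-w[1])],4),"loc",np.round([d@[np.cos(O[2]),np.sin(O[2])],d@[-np.sin(O[2]),np.cos(O[2])]],4))
for y,n in zip((.069,.023,-.023,-.069),("blue","red","black","green")): print("goal",n,np.round(drawer(N,[0,y,.006]),4))
# overlay
for nm in("top","side"):
    cc=camera_params(nm);im=cv2.resize(get_image(nm)[:,:,::-1],None,fx=4,fy=4,interpolation=cv2.INTER_CUBIC)
    for p in(O,N):
        for y in(.069,.023,-.023,-.069):
            r=proj(drawer(p,[[-.068,y-.021,.006],[-.068,y+.021,.006],[.068,y+.021,.006],[.068,y-.021,.006]]),cc)*4+1.5
            cv2.polylines(im,[r.astype(int)],True,(0,0,255),1)
    for k,p in(("o",O),("n",N)):
        q=proj([[p[0],p[1],.02]],cc)[0].astype(int)*4
        cv2.imwrite(f"pics/ov_{nm}_{k}.png",im[q[1]-230:q[1]+230,q[0]-260:q[0]+260])
E
python3 m.py; python3 -c "
import cv2,numpy as np
f=lambda s:cv2.imread(f'pics/ov_{s}.png')
a=np.vstack([np.hstack([f('top_o'),f('top_n')]),np.hstack([f('side_o'),f('side_n')])]);cv2.imwrite('pics/ov.png',cv2.resize(a,(678,600),interpolation=3))"
```

```text
[0.5618 0.1776 0.1648] [ 0.06  0.05  0.04 -0.14 -0.05 -0.1  -0.57 -0.08  0.61 -0.65 -0.53  0.25
  0.34  0.37]
[ 0.5447 -0.215   2.8538] [ 0.1  -0.51  0.35 -0.06  0.08 -0.44  0.01  0.84  0.19  2.04 -0.47 -0.88
  0.82 -1.56]
blue [0.5551 0.2438 0.018 ] yaw 0.096 len [0.0512 0.0272] loc [0.0042 0.0664]
red [0.5557 0.2025 0.018 ] yaw 0.149 len [0.0508 0.0261] loc [-0.002   0.0255]
black [0.5607 0.1576 0.018 ] yaw 0.226 len [0.0513 0.0256] loc [-0.0044 -0.0195]
green [0.5757 0.1103 0.018 ] yaw 0.206 len [0.0509 0.0253] loc [ 0.0026 -0.0687]
goal blue [[ 0.5252 -0.2812  0.006 ]]
goal red [[ 0.5382 -0.2371  0.006 ]]
goal black [[ 0.5513 -0.193   0.006 ]]
goal green [[ 0.5643 -0.1489  0.006 ]]
```

View pics/ov.png

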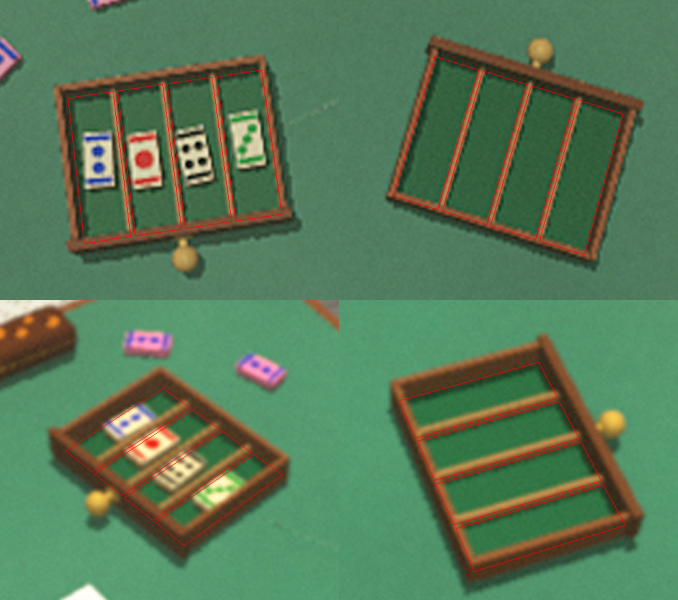

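```bash
cat > g.py <<'E'
import sys
from h import *
from scipy.spatial.transform import Rotation as Ro
def go(x,y,z,yaw):
    s=observe();R=Ro.from_quat(s["orientation"]).as_matrix()
    d=R.T@(np.array([x,y,z])-s["tool_pos"])*100
    cy=np.arctan2(R[1,1],R[0,1]); t=-(yaw-cy); t=(t+np.pi/2)%np.pi-np.pi/2
    print("t",round(s["t"],2),"pos",np.round(s["tool_pos"],4),"yaw",round(cy,3),"op",round(s["opening"],3),"tilt",round(float(np.arccos(-R[2,2])),4),"F",np.round(s["wrist_force"],1)," delta cm",np.round(d,2),"turn",round(t,3))
if __name__=="__main__": go(*map(float,sys.argv[1:]))
E
python3 g.py 0.555 0.244 0.15 0.13
```

```text
t 0.25 pos [0.2375 0.5779 0.2308] yaw 1.181 op 0.996 tilt 0.0009 F [ 0.3  0.4 -0.2]  delta cm [-42.06 -18.81   8.1 ] turn 1.051
```

Call:
apply_moves --pt "-4.2 -1.9 0.8 0.1 1" --pt "-8.4 -3.8 1.6 0.2 1" --pt "-12.6 -5.6 2.4 0.31 1" --pt "-16.8 -7.5 3.2 0.42 1" --pt "-21 -9.4 4 0.52 1" --pt "-25.2 -11.3 4.8 0.63 1" --pt "-29.4 -13.2 5.6 0.73 1" --pt "-33.6 -15 6.5 0.84 1" --pt "-37.8 -16.9 7.3 0.95 1" --pt "-42 -18.8 8.1 1.05 1" --pt "-42 -18.8 8.1 1.05 0.55" --pt "-42 -18.8 8.1 1.05 0.55" --squeeze 30

```text
t: 1.75
tool_pos: [0.5541, 0.2452, 0.1501]
orientation: [0.659, 0.752, -0.0, -0.0]
wrist_force: [-0.8, 0.7, 0.8]
opening: 0.774
```

```bash
cat > w.py <<'E'
import sys
from h import *
from scipy.spatial.transform import Rotation as Ro
d=np.load("d.npz")
s=observe();im=get_image("wrist")[:,:,::-1].copy();p=camera_params("wrist")
T=np.eye(4);T[:3,:3]=Ro.from_quat(s["orientation"]).as_matrix();T[:3,3]=s["tool_pos"]
c=dict(fx=p["fx"],fy=p["fy"],cx=p["cx"],cy=p["cy"],world_to_cam=np.linalg.inv(T@p["T_tool_cam"]))
np.savez("wc.npz",**c);cv2.imwrite("pics/raw_"+sys.argv[1],im)
for q in(d["O"],d["N"]):
    for y in(.046,0,-.046):
        r=proj(drawer(q,[[-.068,y-.002,.018],[-.068,y+.002,.018],[.068,y+.002,.018],[.068,y-.002,.018]]),c)
        if np.abs(r).max()<3000: cv2.polylines(im,[r.astype(int)],True,(0,0,255),1)
cv2.imwrite("pics/"+sys.argv[1],im);print(s["t"],s["tool_pos"],s["opening"])
E
python3 w.py w1.png;python3 g.py 0.555 0.244 0.15 0.13
```

```text
1.75 [0.55406331 0.24520637 0.15009382] 0.7736456956607568
t 1.8 pos [0.5537 0.2459 0.1503] yaw 0.133 op 0.774 tilt 0.0011 F [-0.   0.5 -0.1]  delta cm [-0.21  0.1   0.03] turn 0.003
```

View pics/w1.png

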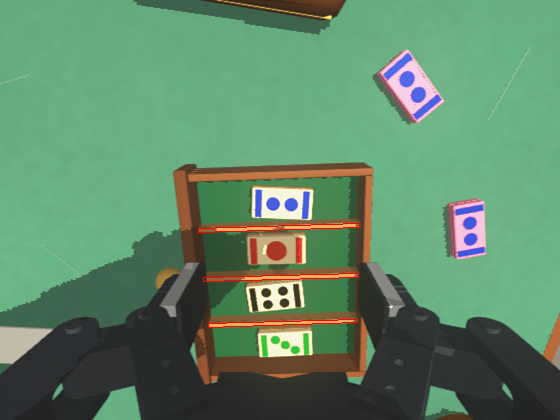

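Run:
```python
import cv2
a=cv2.imread("pics/raw_w1.png")
cv2.imwrite("pics/w1z.png",cv2.resize(a[160:310,180:380],None,fx=4,fy=4,interpolation=cv2.INTER_CUBIC))
```

```text
(no output)
```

View pics/w1z.png

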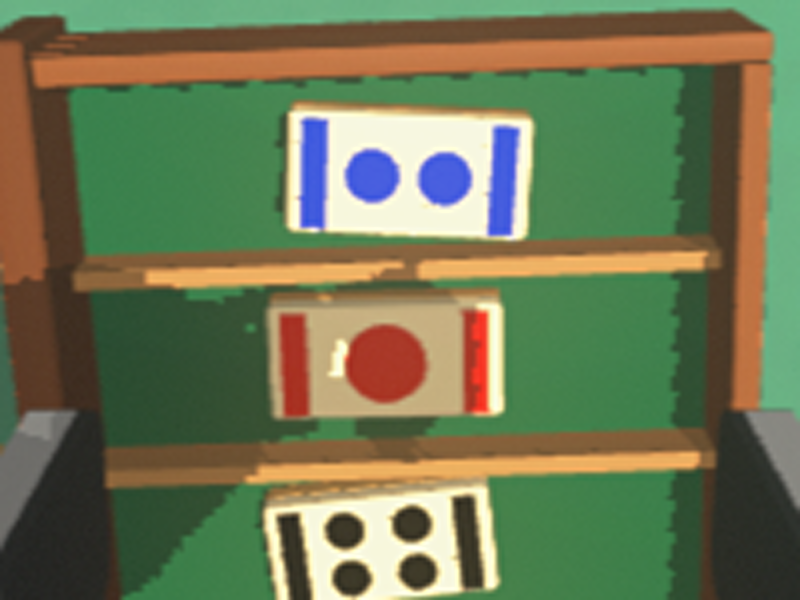

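```bash
cat > chip.py <<'E'
from h import *
c=dict(np.load("wc.npz"));O=np.load("d.npz")["O"]
def chip(n,q,sc,off):
    w=back((np.array(q)+.5)/sc-.5+off,.018,c);m=w.mean(0);e=(w[1]+w[2]-w[0]-w[3])[:2];d=m[:2]-O[:2];R=np.array([[np.cos(O[2]),np.sin(O[2])],[-np.sin(O[2]),np.cos(O[2])]])
    print(n,np.round(m[:2],4),"yaw",round(np.arctan2(e[1],e[0]),3),"L",np.linalg.norm(e)/2,"loc",R@d)
E
python3 -c "
from chip import *
chip('blue',[(288,110),(532,120),(525,238),(290,228)],4,(180,160))
chip('red',[(268,305),(500,302),(503,412),(274,418)],4,(180,160))"
python3 g.py 0.556 0.243 0.015 0.096
```

```text
blue [0.5539 0.2446] yaw 0.089 L 0.049455174227622106 loc [0.00318125 0.06732906]
red [0.5545 0.2032] yaw 0.153 L 0.04948176838709802 loc [-0.0030196   0.02645467]
t 1.8 pos [0.5537 0.2459 0.1503] yaw 0.133 op 0.774 tilt 0.0011 F [-0.   0.5 -0.1]  delta cm [-0.33  0.19 13.53] turn 0.037
```

Call:
apply_moves --pt "-0.15 0.1 3 0.04 0.5" --pt "-0.15 0.1 6 0.04 0.5" --pt "-0.15 0.1 9 0.04 0.5" --pt "-0.15 0.1 11.5 0.04 0.5" --pt "-0.15 0.1 13 0.04 0.5" --pt "-0.15 0.1 13.6 0.04 0.5" --pt "-0.15 0.1 13.9 0.04 0.5" --pt "-0.15 0.1 13.9 0.04 0.5" --pt "-0.15 0.1 13.9 0.04 0.5"

```text
t: 2.92
tool_pos: [0.5561, 0.2434, 0.012]
orientation: [0.674, 0.739, 0.001, 0.0]
wrist_force: [0.9, 0.4, 0.7]
opening: 0.748
```

```bash
python3 g.py 0.5545 0.2442 0.006 0.092; python3 -c "
from h import *
a=get_image('side')[:,:,::-1][120:230,170:320];cv2.imwrite('pics/s2.png',cv2.resize(a,None,fx=5,fy=5,interpolation=2))"
```

```text
t 2.92 pos [0.5561 0.2434 0.012 ] yaw 0.091 op 0.748 tilt 0.0011 F [0.9 0.4 0.7]  delta cm [ 0.1  -0.16  0.6 ] turn -0.001
```

View pics/s2.png

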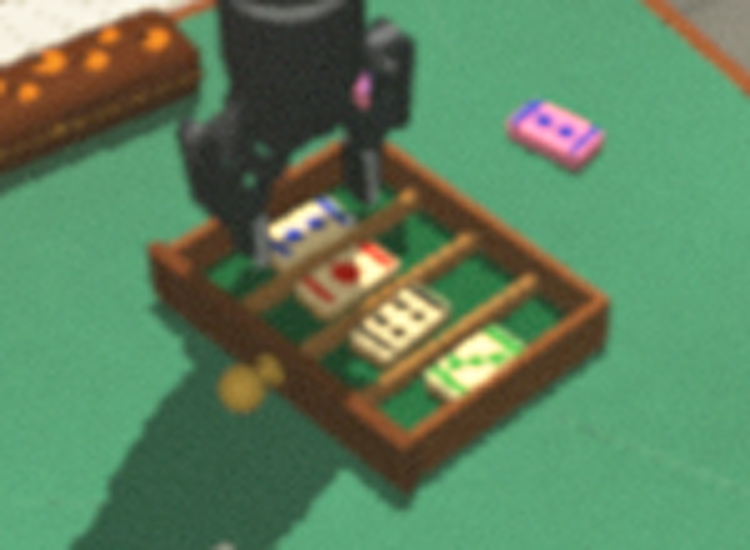

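Call:
apply_moves --pt "0.1 -0.1 0.3 0 0.5" --pt "0.1 -0.1 0.6 0 0.5" --pt "0.1 -0.1 0.6 0 0.3" --pt "0.1 -0.1 0.6 0 0" --pt "0.1 -0.1 0.6 0 -0.3" --pt "0.1 -0.1 0.6 0 -0.3" --pt "0.1 -0.1 0.6 0 -0.3" --squeeze 30

```text
t: 3.85
tool_pos: [0.5547, 0.2441, 0.0053]
orientation: [0.674, 0.739, 0.0, 0.0]
wrist_force: [-0.2, -0.6, -0.6]
opening: 0.58
```

```bash
python3 g.py 0.5545 0.2442 0.006 0.092
```

```text
t 3.85 pos [0.5547 0.2441 0.0053] yaw 0.091 op 0.58 tilt 0.0001 F [-0.2 -0.6 -0.6]  delta cm [ 0.01 -0.02 -0.07] turn -0.001
```

Call:
apply_moves --pt "0 0 -0.5 0 -0.3" --pt "0 0 -1.5 0 -0.3" --pt "0 0 -4 0 -0.3" --pt "0 0 -7 0 -0.3" --pt "0 0 -9 0 -0.3" --pt "0 0 -9 0 -0.3" --pt "0 0 -9 0 -0.3"

```text
t: 4.72
tool_pos: [0.5543, 0.2441, 0.0949]
orientation: [0.674, 0.739, -0.0, -0.0]
wrist_force: [0.1, -0.6, -0.6]
opening: 0.575
```

```bash
python3 w.py w3.png; python3 g.py 0.5252 -0.2812 0.10 -0.288
```

```text
4.725 [0.55427536 0.24405392 0.09494967] 0.5746522598861641
t 4.78 pos [0.5541 0.2439 0.0945] yaw 0.091 op 0.571 tilt 0.0013 F [ 0.2  0.6 -0.7]  delta cm [-52.03  -7.65  -0.51] turn 0.379
```

View pics/w3.png

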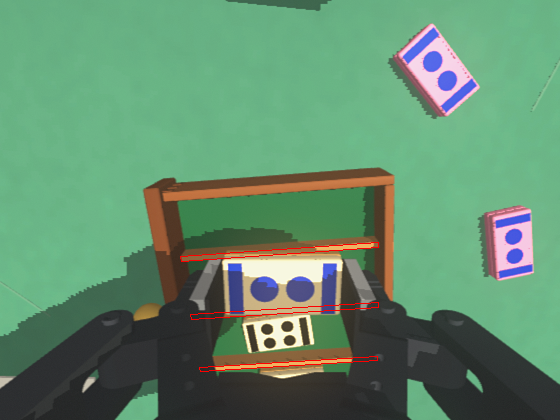

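Call:
apply_moves --pt "-4 -0.6 0 0.03 -0.3" --pt "-9 -1.3 0 0.07 -0.3" --pt "-14.5 -2.1 -0.1 0.11 -0.3" --pt "-20 -2.9 -0.2 0.15 -0.3" --pt "-25.5 -3.7 -0.3 0.19 -0.3" --pt "-31 -4.5 -0.4 0.23 -0.3" --pt "-36.5 -5.3 -0.5 0.27 -0.3" --pt "-42 -6.1 -0.5 0.31 -0.3" --pt "-47 -6.9 -0.5 0.35 -0.3" --pt "-50.5 -7.4 -0.5 0.38 -0.3" --pt "-52 -7.7 -0.5 0.38 -0.3" --pt "-52 -7.7 -0.5 0.38 -0.3"

```text
t: 6.28
tool_pos: [0.5248, -0.2807, 0.0996]
orientation: [0.802, 0.598, -0.0, -0.001]
wrist_force: [-0.3, 1.0, -0.2]
opening: 0.576
```

```bash
python3 w.py w4.png; python3 g.py 0.5252 -0.2812 0.006 -0.288
```

```text
6.275 [ 0.52475473 -0.28072659  0.09960414] 0.5763437580953552
t 6.33 pos [ 0.5252 -0.2792  0.0997] yaw -0.288 op 0.573 tilt 0.0018 F [ 0.6  1.3 -0.1]  delta cm [-0.2   0.07  9.37] turn 0.0
```

View pics/w4.png

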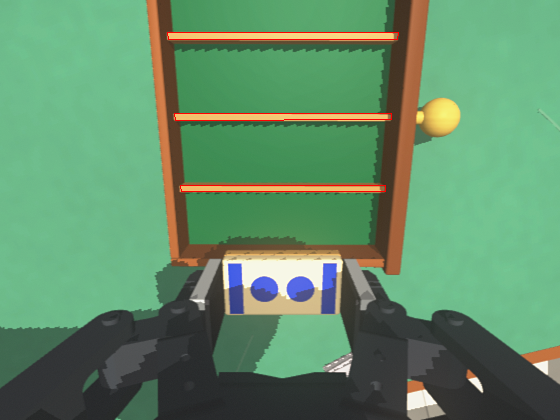

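Call:
apply_moves --pt "-0.1 0 2 0 -0.3" --pt "-0.1 0 4.5 0 -0.3" --pt "-0.1 0 6.5 0 -0.3" --pt "-0.1 0 8 0 -0.3" --pt "-0.1 0 8.8 0 -0.3" --pt "-0.1 0 9.1 0 -0.3" --pt "-0.1 0 9.3 0 -0.3" --pt "-0.1 0 9.35 0 -0.3" --pt "-0.1 0 9.35 0 -0.3"

```text
t: 7.45
tool_pos: [0.5251, -0.2818, 0.0071]
orientation: [0.802, 0.598, 0.0, 0.0]
wrist_force: [-0.1, -0.1, -0.2]
opening: 0.58
```

```bash
python3 g.py 0.5252 -0.2812 0.006 -0.288
```

```text
t 7.45 pos [ 0.5251 -0.2818  0.0071] yaw -0.289 op 0.58 tilt 0.0006 F [-0.1 -0.1 -0.2]  delta cm [ 0.06 -0.01  0.11] turn -0.001
```

Call:
apply_moves --pt "0 0 0.12 0 -0.3" --pt "0 0 0.15 0 -0.3" --pt "0 0 0.15 0 0.2" --pt "0 0 0.15 0 0.4" --pt "0 0 0.15 0 0.5" --pt "0 0 0.15 0 0.5" --pt "0 0 -0.5 0 0.5" --pt "0 0 -3 0 0.5" --pt "0 0 -7 0 0.5" --pt "0 0 -9.5 0 0.5" --pt "0 0 -9.5 0 0.5"

```text
t: 8.82
tool_pos: [0.5262, -0.2824, 0.1044]
orientation: [0.802, 0.598, 0.001, 0.002]
wrist_force: [-0.2, 0.2, -0.8]
opening: 0.746
```

```bash
python3 w.py w5.png; python3 g.py 0.555 0.203 0.10 0.151
```

```text
8.825 [ 0.52616323 -0.28240573  0.10435647] 0.746025807328137
t 8.88 pos [ 0.5254 -0.2819  0.1029] yaw -0.289 op 0.752 tilt 0.0021 F [ 0.1 -0.4 -1.1]  delta cm [ 47.32 -10.98   0.25] turn -0.44
```

View pics/w5.png

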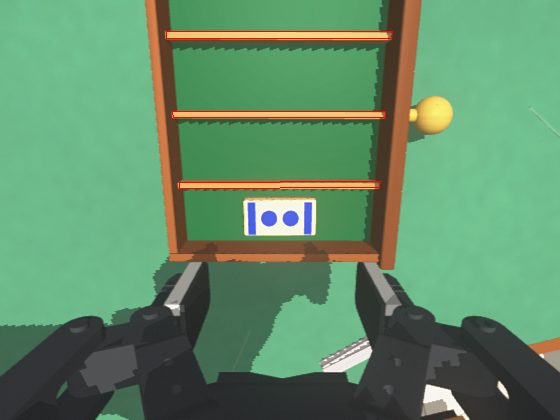

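Call:
apply_moves --pt "4 -0.9 0 -0.04 0.5" --pt "9 -2.1 0 -0.09 0.5" --pt "14 -3.3 0 -0.14 0.5" --pt "19 -4.4 0 -0.18 0.5" --pt "24 -5.6 0 -0.23 0.5" --pt "29 -6.7 0 -0.28 0.5" --pt "34 -7.9 0 -0.33 0.5" --pt "39 -9.1 0 -0.37 0.5" --pt "43.5 -10.1 0.2 -0.41 0.5" --pt "46.5 -10.8 0.2 -0.44 0.5" --pt "47.3 -11 0.2 -0.44 0.5" --pt "47.3 -11 0.2 -0.44 0.5"

```text
t: 10.38
tool_pos: [0.5539, 0.2023, 0.099]
orientation: [0.652, 0.758, -0.001, -0.0]
wrist_force: [-0.4, -1.3, -0.0]
opening: 0.75
```

```bash
python3 w.py w6.png; python3 g.py 0.555 0.203 0.006 0.151
```

```text
10.375 [0.55387864 0.20232685 0.09902551] 0.7495010349667441
t 10.43 pos [0.5541 0.2013 0.0993] yaw 0.149 op 0.751 tilt 0.0018 F [ 0.1 -0.3  0.8]  delta cm [0.17 0.12 9.32] turn -0.002
```

View pics/w6.png

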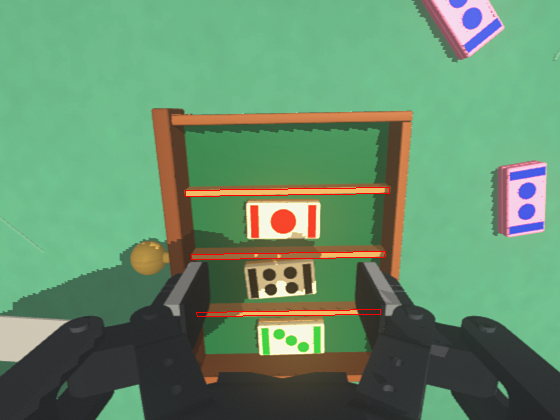

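```bash
python3 -c "
from chip import *
chip('red',[(247,203),(320,202),(319,238),(248,238)],1,(0,0))
chip('black',[(246,265),(313,261),(315,294),(249,297)],1,(0,0))
chip('green',[(257,321),(323,321),(325,354),(259,355)],1,(0,0))"
```

```text
red [0.5547 0.2029] yaw 0.158 L 0.04909685527768508 loc [-0.00289885  0.02607503]
black [0.5594 0.1587] yaw 0.209 L 0.047825538737752506 loc [-0.00545735 -0.01828598]
green [0.5744 0.1115] yaw 0.16 L 0.05000090911386672 loc [ 0.00160542 -0.06732558]
```

Call:
apply_moves --pt "0.1 0.05 2 0 0.5" --pt "0.1 0.05 4.5 0 0.5" --pt "0.1 0.05 7 0 0.5" --pt "0.1 0.05 8.3 0 0.5" --pt "0.1 0.05 8.7 0 0.5" --pt "0.1 0.05 8.7 0 0.5" --pt "0.1 0.05 8.7 0 0.5"

```text
t: 11.3
tool_pos: [0.5552, 0.2042, 0.0136]
orientation: [0.652, 0.758, 0.001, 0.0]
wrist_force: [-0.8, 0.1, 0.5]
opening: 0.754
```

```bash
python3 g.py 0.555 0.203 0.006 0.151
```

```text
t 11.3 pos [0.5552 0.2042 0.0136] yaw 0.151 op 0.754 tilt 0.0014 F [-0.8  0.1  0.5]  delta cm [-0.12 -0.04  0.76] turn -0.0
```

Call:
apply_moves --pt "-0.1 0 0.4 0 0.5" --pt "-0.1 0 0.75 0 0.5" --pt "-0.1 0 0.8 0 0.3" --pt "-0.1 0 0.8 0 0" --pt "-0.1 0 0.8 0 -0.3" --pt "-0.1 0 0.8 0 -0.3" --pt "-0.1 0 0.8 0 -0.3" --squeeze 30

```text
t: 12.18
tool_pos: [0.5548, 0.2032, 0.0048]
orientation: [0.652, 0.758, -0.0, -0.0]
wrist_force: [-0.0, -0.0, -0.3]
opening: 0.575
```

Call:
apply_moves --pt "0 0 -0.5 0 -0.3" --pt "0 0 -1.5 0 -0.3" --pt "0 0 -4 0 -0.3" --pt "0 0 -7 0 -0.3" --pt "0 0 -9 0 -0.3" --pt "0 0 -9 0 -0.3" --pt "0 0 -9 0 -0.3"

```text
t: 13.05
tool_pos: [0.5544, 0.203, 0.0945]
orientation: [0.652, 0.758, -0.0, -0.0]
wrist_force: [-0.2, 0.2, -1.3]
opening: 0.574
```

```bash
python3 g.py 0.5382 -0.2371 0.10 -0.288
```

```text
t 13.05 pos [0.5544 0.203  0.0945] yaw 0.151 op 0.574 tilt 0.0005 F [-0.2  0.2 -1.3]  delta cm [-43.27  -8.23  -0.54] turn 0.439
```

Call:
apply_moves --pt "-4 -0.8 0 0.04 -0.3" --pt "-9 -1.7 -0.1 0.09 -0.3" --pt "-14 -2.7 -0.2 0.14 -0.3" --pt "-19 -3.6 -0.3 0.19 -0.3" --pt "-24 -4.6 -0.4 0.24 -0.3" --pt "-29 -5.5 -0.5 0.29 -0.3" --pt "-34 -6.5 -0.5 0.34 -0.3" --pt "-39 -7.4 -0.5 0.39 -0.3" --pt "-42 -8 -0.5 0.43 -0.3" --pt "-43.2 -8.2 -0.5 0.44 -0.3" --pt "-43.2 -8.2 -0.5 0.44 -0.3" --pt "-43.2 -8.2 -0.5 0.44 -0.3"

```text
t: 14.55
tool_pos: [0.5391, -0.2341, 0.0994]
orientation: [0.801, 0.599, 0.0, -0.001]
wrist_force: [0.1, -0.4, -0.5]
opening: 0.574
```

```bash
python3 w.py w7.png; python3 g.py 0.5382 -0.2371 0.006 -0.288
```

```text
14.55 [ 0.53905166 -0.2340576   0.09943258] 0.5738570740491999
t 14.6 pos [ 0.5391 -0.2341  0.0996] yaw -0.286 op 0.577 tilt 0.0013 F [ 0.3  0.2 -1.2]  delta cm [-0.32  0.    9.36] turn 0.002
```

View pics/w7.png

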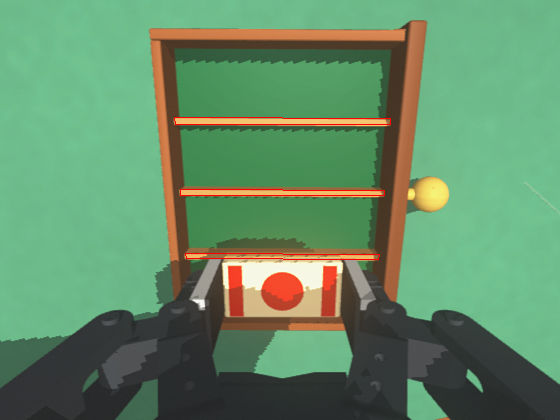

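Call:
apply_moves --pt "-0.2 0 2 0 -0.3" --pt "-0.2 0 4.5 0 -0.3" --pt "-0.2 0 6.5 0 -0.3" --pt "-0.2 0 7 0 -0.3" --pt "-0.2 0 7 0 -0.3" --pt "-0.2 0 7 0 -0.3"

```text
t: 15.35
tool_pos: [0.5388, -0.2382, 0.0307]
orientation: [0.801, 0.598, 0.0, 0.001]
wrist_force: [-0.7, -0.2, -0.6]
opening: 0.578
```

```bash
python3 g.py 0.5382 -0.2371 0.006 -0.288
```

```text
t 15.35 pos [ 0.5388 -0.2382  0.0307] yaw -0.289 op 0.578 tilt 0.0014 F [-0.7 -0.2 -0.6]  delta cm [ 0.09 -0.09  2.47] turn -0.001
```

Call:
apply_moves --pt "0 0 1 0 -0.3" --pt "0 0 1.8 0 -0.3" --pt "0 0 2.2 0 -0.3" --pt "0 0 2.4 0 -0.3" --pt "0 0 2.5 0 -0.3" --pt "0 0 2.5 0 -0.3"

```text
t: 16.1
tool_pos: [0.5382, -0.2383, 0.0049]
orientation: [0.802, 0.598, 0.0, 0.0]
wrist_force: [0.9, -0.5, 0.4]
opening: 0.578
```

```bash
python3 g.py 0.5382 -0.2371 0.006 -0.288
```

```text
t 16.1 pos [ 0.5382 -0.2383  0.0049] yaw -0.289 op 0.578 tilt 0.0002 F [ 0.9 -0.5  0.4]  delta cm [ 0.11 -0.04 -0.11] turn -0.001
```

Down on the baize; release, rise.

Call:
apply_moves --pt "0 0 0 0 0.2" --pt "0 0 0 0 0.4" --pt "0 0 0 0 0.5" --pt "0 0 0 0 0.5" --pt "0 0 -0.5 0 0.5" --pt "0 0 -3 0 0.5" --pt "0 0 -7 0 0.5" --pt "0 0 -9.5 0 0.5" --pt "0 0 -9.5 0 0.5"

```text
t: 17.23
tool_pos: [0.5394, -0.2388, 0.1022]
orientation: [0.802, 0.598, 0.001, 0.002]
wrist_force: [0.3, 0.2, -0.4]
opening: 0.749
```

```bash
python3 w.py w8.png; python3 g.py 0.560 0.158 0.10 0.215
```

```text
17.225 [ 0.5394016  -0.23884812  0.10220263] 0.7486792937820144
t 17.27 pos [ 0.5386 -0.2383  0.1007] yaw -0.289 op 0.75 tilt 0.002 F [-0.5  0.7  0.5]  delta cm [38.6  -9.24  0.05] turn -0.504
```

View pics/w8.png

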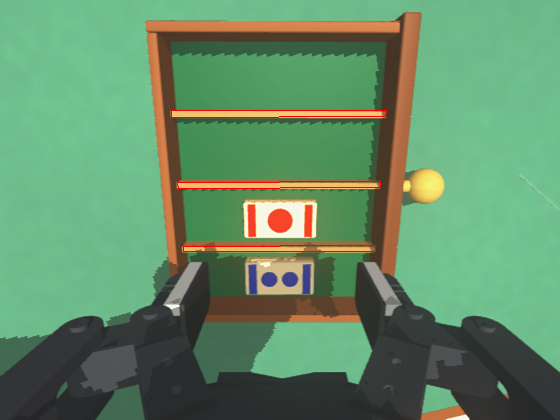

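Red lies flat at (280,219), next to blue at (280,278). Now black.

Call:
apply_moves --pt "4 -1 0 -0.05 0.5" --pt "9 -2.2 0 -0.11 0.5" --pt "14 -3.4 0 -0.18 0.5" --pt "19 -4.6 0 -0.24 0.5" --pt "24 -5.8 0 -0.31 0.5" --pt "29 -6.9 0 -0.38 0.5" --pt "33.5 -8 0 -0.44 0.5" --pt "37 -8.9 0 -0.5 0.5" --pt "38.6 -9.2 0 -0.5 0.5" --pt "38.6 -9.2 0 -0.5 0.5" --pt "38.6 -9.2 0 -0.5 0.5"

```text
t: 18.65
tool_pos: [0.56, 0.1557, 0.0995]
orientation: [0.63, 0.777, -0.001, 0.0]
wrist_force: [0.6, -0.6, 0.4]
opening: 0.75
```

```bash
python3 w.py w9.png; python3 g.py 0.560 0.158 0.006 0.215
```

```text
18.65 [0.56001695 0.15566728 0.09948387] 0.7498575116216791
t 18.7 pos [0.5601 0.1556 0.0996] yaw 0.208 op 0.752 tilt 0.0014 F [ 0.3 -1.5 -0.2]  delta cm [0.25 0.05 9.36] turn -0.007
```

View pics/w9.png

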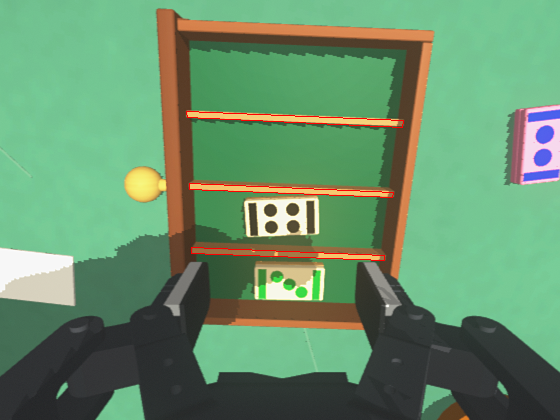

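```bash
python3 -c "
from chip import *
chip('black',[(245,201),(318,199),(319,234),(247,236)],1,(0,0))
chip('green',[(255,266),(324,268),(323,300),(255,299)],1,(0,0))"
```

```text
black [0.5596 0.1578] yaw 0.237 L 0.0494487793591714 loc [-0.0053867  -0.01916344]
green [0.5749 0.1103] yaw 0.184 L 0.04948272858225612 loc [ 0.0018563  -0.06855071]
```

Call:
apply_moves --pt "0.2 0 2 0 0.5" --pt "0.2 0 4.5 0 0.5" --pt "0.2 0 7 0 0.5" --pt "0.2 0 8.3 0 0.5" --pt "0.2 0 8.7 0 0.5" --pt "0.2 0 8.7 0 0.5" --pt "0.2 0 8.7 0 0.5"

```text
t: 19.58
tool_pos: [0.5601, 0.16, 0.0136]
orientation: [0.629, 0.778, 0.001, 0.0]
wrist_force: [0.2, -1.3, 0.3]
opening: 0.753
```

```bash
python3 g.py 0.560 0.158 0.006 0.22
```

```text
t 19.57 pos [0.5601 0.16   0.0136] yaw 0.211 op 0.753 tilt 0.0014 F [ 0.2 -1.3  0.3]  delta cm [-0.2  -0.06  0.76] turn -0.009
```

Call:
apply_moves --pt "-0.2 0 0.4 -0.02 0.5" --pt "-0.2 0 0.75 -0.02 0.5" --pt "-0.2 0 0.8 -0.02 0.3" --pt "-0.2 0 0.8 -0.02 0" --pt "-0.2 0 0.8 -0.02 -0.3" --pt "-0.2 0 0.8 -0.02 -0.3" --pt "-0.2 0 0.8 -0.02 -0.3" --squeeze 30

```text
t: 20.45
tool_pos: [0.56, 0.158, 0.0048]
orientation: [0.621, 0.784, -0.0, -0.0]
wrist_force: [-0.3, -0.4, -0.9]
opening: 0.573
```

Call:
apply_moves --pt "0 0 -0.5 0 -0.3" --pt "0 0 -1.5 0 -0.3" --pt "0 0 -4 0 -0.3" --pt "0 0 -7 0 -0.3" --pt "0 0 -9 0 -0.3" --pt "0 0 -9 0 -0.3" --pt "0 0 -9 0 -0.3"

```text
t: 21.32
tool_pos: [0.5596, 0.1579, 0.0945]
orientation: [0.621, 0.784, -0.0, -0.0]
wrist_force: [0.5, 0.2, -0.6]
opening: 0.575
```

```bash
python3 g.py 0.5513 -0.193 0.10 -0.288
```

```text
t 21.32 pos [0.5596 0.1579 0.0945] yaw 0.231 op 0.575 tilt 0.0005 F [ 0.5  0.2 -0.6]  delta cm [-33.97  -8.84  -0.55] turn 0.519
```

Call:
apply_moves --pt "-4 -1 0 0.06 -0.3" --pt "-9 -2.4 -0.1 0.14 -0.3" --pt "-14 -3.7 -0.2 0.22 -0.3" --pt "-19 -5 -0.3 0.3 -0.3" --pt "-24 -6.3 -0.4 0.38 -0.3" --pt "-29 -7.6 -0.5 0.45 -0.3" --pt "-32.5 -8.5 -0.5 0.5 -0.3" --pt "-34 -8.8 -0.5 0.52 -0.3" --pt "-34 -8.8 -0.5 0.52 -0.3" --pt "-34 -8.8 -0.5 0.52 -0.3" --pt "-34 -8.8 -0.5 0.52 -0.3"

```text
t: 22.7
tool_pos: [0.5525, -0.1911, 0.0997]
orientation: [0.801, 0.599, 0.0, -0.0]
wrist_force: [-0.4, 1.0, -0.2]
opening: 0.571
```

```bash
python3 w.py w10.png; python3 g.py 0.5513 -0.193 0.006 -0.288
```

```text
22.7 [ 0.55246405 -0.19108528  0.09966115] 0.571424275840776
t 22.75 pos [ 0.5525 -0.1915  0.0998] yaw -0.286 op 0.573 tilt 0.0006 F [-0.1 -0.2 -0.1]  delta cm [-0.19 -0.07  9.38] turn 0.002
```

View pics/w10.png

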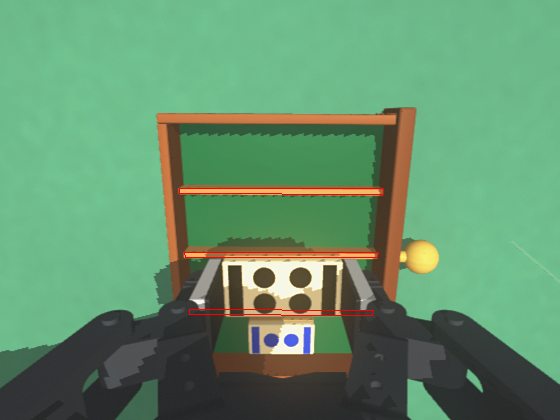

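Call:
apply_moves --pt "-0.1 0 2 0 -0.3" --pt "-0.1 0 4.5 0 -0.3" --pt "-0.1 0 6.5 0 -0.3" --pt "-0.1 0 7 0 -0.3" --pt "-0.1 0 7 0 -0.3" --pt "-0.1 0 7 0 -0.3"

```text
t: 23.5
tool_pos: [0.5524, -0.1941, 0.0307]
orientation: [0.801, 0.598, 0.0, 0.001]
wrist_force: [0.3, -0.1, -0.2]
opening: 0.576
```

```bash
python3 g.py 0.5513 -0.193 0.006 -0.288
```

```text
t 23.5 pos [ 0.5524 -0.1941  0.0307] yaw -0.289 op 0.576 tilt 0.0014 F [ 0.3 -0.1 -0.2]  delta cm [ 0.07 -0.14  2.47] turn -0.001
```

Call:
apply_moves --pt "0 0 1 0 -0.3" --pt "0 0 1.8 0 -0.3" --pt "0 0 2.2 0 -0.3" --pt "0 0 2.4 0 -0.3" --pt "0 0 2.5 0 -0.3" --pt "0 0 2.5 0 -0.3"

```text
t: 24.25
tool_pos: [0.552, -0.1941, 0.0049]
orientation: [0.802, 0.598, 0.0, 0.0]
wrist_force: [-0.1, 0.1, -0.6]
opening: 0.573
```

```bash
python3 g.py 0.5513 -0.193 0.006 -0.288
```

```text
t 24.25 pos [ 0.552  -0.1941  0.0049] yaw -0.289 op 0.573 tilt 0.0003 F [-0.1  0.1 -0.6]  delta cm [ 0.09 -0.1  -0.11] turn -0.001
```

Call:
apply_moves --pt "0 0 0 0 0.2" --pt "0 0 0 0 0.4" --pt "0 0 0 0 0.5" --pt "0 0 0 0 0.5" --pt "0 0 -0.5 0 0.5" --pt "0 0 -3 0 0.5" --pt "0 0 -7 0 0.5" --pt "0 0 -9.5 0 0.5" --pt "0 0 -9.5 0 0.5"

```text
t: 25.38
tool_pos: [0.5531, -0.1946, 0.1022]
orientation: [0.802, 0.598, 0.001, 0.002]
wrist_force: [-0.3, 0.6, -0.6]
opening: 0.752
```

```bash
python3 w.py w11.png; python3 g.py 0.5752 0.1103 0.10 0.19
```

```text
25.375 [ 0.55312026 -0.19459264  0.10217762] 0.7517812762430491
t 25.43 pos [ 0.5523 -0.1942  0.1007] yaw -0.289 op 0.752 tilt 0.002 F [ 0.6  0.2 -0.4]  delta cm [29.84 -6.48  0.06] turn -0.479
```

View pics/w11.png

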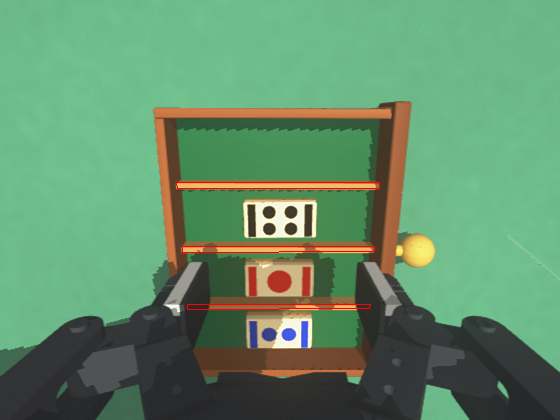

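Black (280,219), red and blue are in place and flat. Now green.

Call:
apply_moves --pt "4 -0.9 0 -0.06 0.5" --pt "9 -2 0 -0.14 0.5" --pt "14 -3 0 -0.22 0.5" --pt "19 -4.1 0 -0.3 0.5" --pt "24 -5.2 0 -0.38 0.5" --pt "28 -6.1 0 -0.46 0.5" --pt "29.8 -6.5 0 -0.48 0.5" --pt "29.8 -6.5 0 -0.48 0.5" --pt "29.8 -6.5 0 -0.48 0.5" --pt "29.8 -6.5 0 -0.48 0.5"

```text
t: 26.68
tool_pos: [0.5746, 0.1079, 0.0997]
orientation: [0.638, 0.77, -0.0, 0.0]
wrist_force: [0.1, 0.3, 0.3]
opening: 0.753
```

```bash
python3 w.py w12.png; python3 g.py 0.5752 0.1103 0.006 0.19
```

```text
26.675 [0.57456547 0.10788803 0.09974181] 0.7527584827594687
t 26.73 pos [0.5746 0.1082 0.0998] yaw 0.188 op 0.752 tilt 0.0007 F [ 0.5 -0.7  0.3]  delta cm [0.2  0.1  9.38] turn -0.002
```

View pics/w12.png

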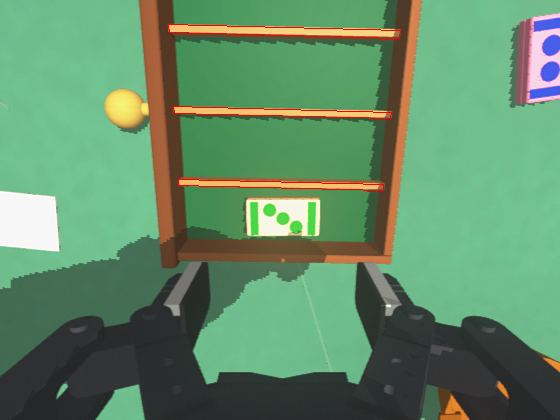

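```bash
python3 -c "
from chip import *
chip('green',[(247,200),(320,201),(319,236),(247,235)],1,(0,0))"
```

```text
green [0.575  0.1098] yaw 0.173 L 0.0495121698066901 loc [ 0.00191691 -0.06906555]
```

Call:
apply_moves --pt "0.1 0.05 2 0 0.5" --pt "0.1 0.05 4.5 0 0.5" --pt "0.1 0.05 7 0 0.5" --pt "0.1 0.05 8.3 0 0.5" --pt "0.1 0.05 8.7 0 0.5" --pt "0.1 0.05 8.7 0 0.5" --pt "0.1 0.05 8.7 0 0.5"

```text
t: 27.6
tool_pos: [0.5754, 0.1112, 0.0136]
orientation: [0.637, 0.771, 0.001, 0.0]
wrist_force: [0.4, -0.3, 0.4]
opening: 0.751
```

```bash
python3 g.py 0.5752 0.1103 0.006 0.19
```

```text
t 27.6 pos [0.5754 0.1112 0.0136] yaw 0.191 op 0.751 tilt 0.0015 F [ 0.4 -0.3  0.4]  delta cm [-0.09 -0.04  0.76] turn 0.001
```

Call:
apply_moves --pt "-0.1 0 0.4 0.01 0.5" --pt "-0.1 0 0.75 0.01 0.5" --pt "-0.1 0 0.8 0.01 0.3" --pt "-0.1 0 0.8 0.01 0" --pt "-0.1 0 0.8 0.01 -0.3" --pt "-0.1 0 0.8 0.01 -0.3" --pt "-0.1 0 0.8 0.01 -0.3" --squeeze 30

```text
t: 28.48
tool_pos: [0.575, 0.1102, 0.0048]
orientation: [0.64, 0.768, -0.0, -0.0]
wrist_force: [-0.1, -0.8, -0.9]
opening: 0.572
```

Call:
apply_moves --pt "0 0 -0.5 0 -0.3" --pt "0 0 -1.5 0 -0.3" --pt "0 0 -4 0 -0.3" --pt "0 0 -7 0 -0.3" --pt "0 0 -9 0 -0.3" --pt "0 0 -9 0 -0.3" --pt "0 0 -9 0 -0.3"

```text
t: 29.35
tool_pos: [0.5746, 0.1102, 0.0945]
orientation: [0.64, 0.768, -0.0, -0.0]
wrist_force: [-0.2, 0.4, 0.5]
opening: 0.577
```

```bash
python3 g.py 0.5643 -0.1489 0.10 -0.288
```

```text
t 29.35 pos [0.5746 0.1102 0.0945] yaw 0.181 op 0.577 tilt 0.0005 F [-0.2  0.4  0.5]  delta cm [-25.3   -5.68  -0.55] turn 0.469
```

Call:
apply_moves --pt "-4 -0.9 0 0.07 -0.3" --pt "-9 -2 -0.1 0.16 -0.3" --pt "-14 -3.1 -0.3 0.25 -0.3" --pt "-19 -4.3 -0.4 0.34 -0.3" --pt "-23.5 -5.3 -0.5 0.43 -0.3" --pt "-25.3 -5.7 -0.5 0.47 -0.3" --pt "-25.3 -5.7 -0.5 0.47 -0.3" --pt "-25.3 -5.7 -0.5 0.47 -0.3" --pt "-25.3 -5.7 -0.5 0.47 -0.3"

```text
t: 30.48
tool_pos: [0.5647, -0.1467, 0.0996]
orientation: [0.801, 0.599, 0.0, -0.001]
wrist_force: [0.5, -0.5, -0.6]
opening: 0.579
```

```bash
python3 w.py w13.png; python3 g.py 0.5643 -0.1489 0.006 -0.288
```

```text
30.475 [ 0.56473307 -0.14668798  0.09957201] 0.578546370828202
t 30.52 pos [ 0.5647 -0.1471  0.0997] yaw -0.286 op 0.578 tilt 0.0008 F [ 0.3 -0.6  0.5]  delta cm [-0.2   0.01  9.37] turn 0.002
```

View pics/w13.png

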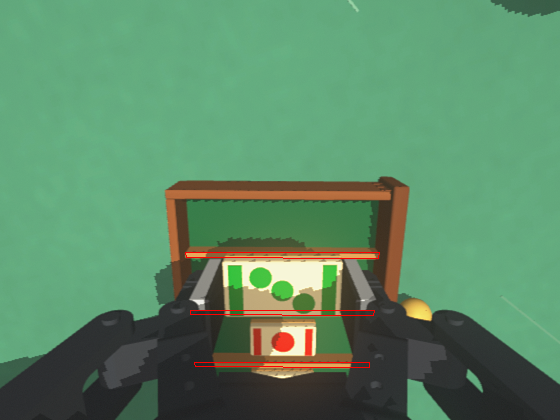

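Call:
apply_moves --pt "-0.1 0 2 0 -0.3" --pt "-0.1 0 4.5 0 -0.3" --pt "-0.1 0 6.5 0 -0.3" --pt "-0.1 0 7 0 -0.3" --pt "-0.1 0 7 0 -0.3" --pt "-0.1 0 7 0 -0.3"

```text
t: 31.28
tool_pos: [0.5648, -0.1499, 0.0307]
orientation: [0.801, 0.598, 0.0, 0.001]
wrist_force: [-0.7, -0.1, -0.1]
opening: 0.58
```

```bash
python3 g.py 0.5643 -0.1489 0.006 -0.288
```

```text
t 31.27 pos [ 0.5648 -0.1499  0.0307] yaw -0.289 op 0.58 tilt 0.0015 F [-0.7 -0.1 -0.1]  delta cm [ 0.08 -0.08  2.47] turn -0.001
```

Call:
apply_moves --pt "0.05 0 1 0 -0.3" --pt "0.05 0 1.8 0 -0.3" --pt "0.05 0 2.2 0 -0.3" --pt "0.05 0 2.4 0 -0.3" --pt "0.05 0 2.5 0 -0.3" --pt "0.05 0 2.5 0 -0.3"

```text
t: 32.02
tool_pos: [0.5644, -0.1495, 0.0049]
orientation: [0.802, 0.598, 0.0, 0.0]
wrist_force: [-0.8, 0.1, -1.5]
opening: 0.577
```

Call:
apply_moves --pt "0 0 0 0 0.2" --pt "0 0 0 0 0.4" --pt "0 0 0 0 0.5" --pt "0 0 0 0 0.5" --pt "0 0 -0.5 0 0.5" --pt "0 0 -3 0 0.5" --pt "0 0 -7 0 0.5" --pt "0 0 -11 0 0.5" --pt "0 0 -14 0 0.5" --pt "0 0 -14 0 0.5"

```text
t: 33.28
tool_pos: [0.5657, -0.1499, 0.1477]
orientation: [0.802, 0.598, 0.002, 0.002]
wrist_force: [-0.5, 0.4, 0.1]
opening: 0.751
```

Call:
apply_moves --pt "4 0 0 0 0.5" --pt "9 0 0 0 0.5" --pt "14 0 0 0 0.5" --pt "17 0 0 0 0.5" --pt "18 0 0 0 0.5" --pt "18 0 0 0 0.5" --pt "18 0 0 0 0.5" --pt "18 0 0 0 0.5"

```text
t: 34.28
tool_pos: [0.6154, 0.0213, 0.1449]
orientation: [0.802, 0.597, -0.0, 0.0]
wrist_force: [0.2, -0.1, 0.1]
opening: 0.75
```

Run:
```python
from h import *
d=np.load("d.npz");c=camera_params("top");im=get_image("top")[:,:,::-1].copy();cv2.imwrite("pics/top9.png",im)
z=cv2.resize(im[168:268,310:430],None,fx=6,fy=6,interpolation=cv2.INTER_CUBIC)
for y in(.069,.023,-.023,-.069):
    r=(proj(drawer(d["N"],[[-.046,y-.012,.018],[-.046,y+.012,.018],[.046,y+.012,.018],[.046,y-.012,.018]]),c)-[310,168]+.5)*6-.5
    cv2.polylines(z,[r.astype(int)],True,(0,0,255),1)
cv2.imwrite("pics/new9.png",z)
cv2.imwrite("pics/side9.png",get_image("side")[:,:,::-1]);s=observe();print(s["t"],s["tool_pos"])
a=cv2.imread("pics/top0.png").astype(int)
for n,(u,v) in dict(ash=(277,125),case=(94,236),clip=(447,220)).items():
    print(n,np.abs(a-im)[v-35:v+35,u-20:u+20].mean())
```

```text
34.375 [0.61550842 0.02199843 0.14492741]
ash 25.76440476190476
case 8.716666666666667
clip 10.465238095238096
```

View pics/top9.png

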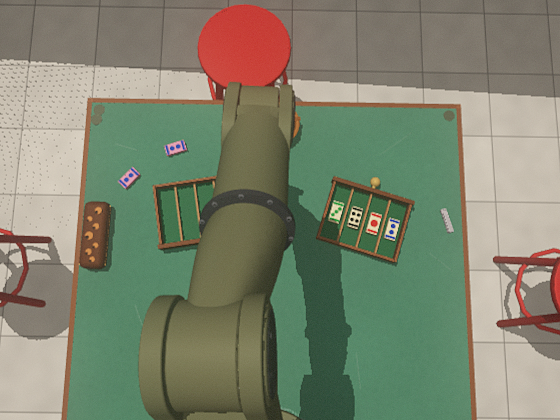

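View pics/new9.png

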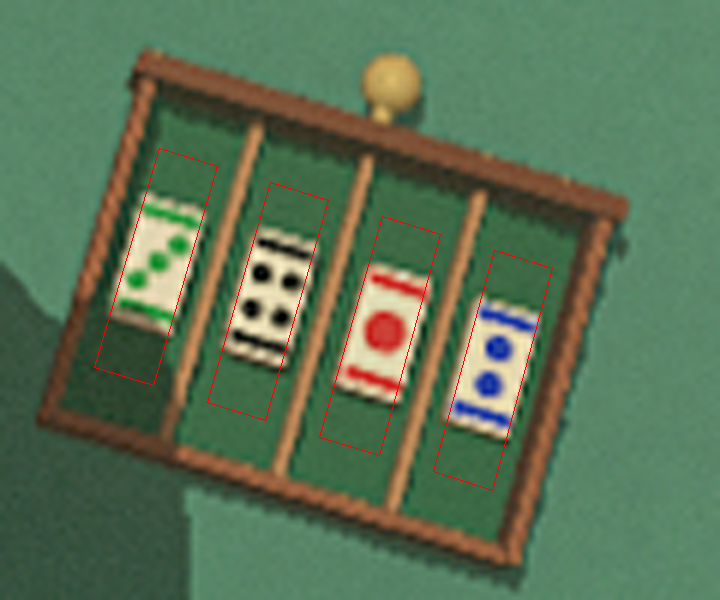

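View pics/side9.png

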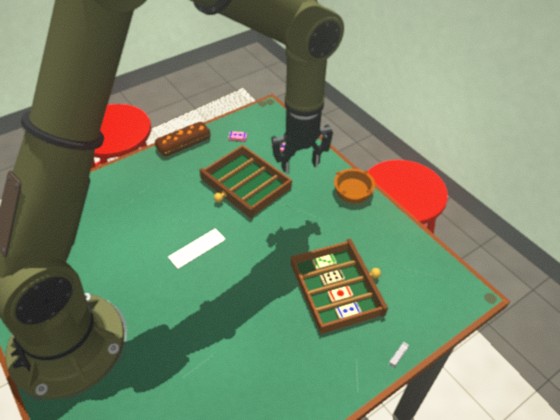

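```bash
python3 -c "
from cell import *
print(close_job())"
```

```text
the job is handed in; nothing more can be done
None
```

All four chips are in the new drawer, one to a compartment, and the job was handed in at about 34 s of the 86 s allowed. Each was gripped by its ends, lowered until it rested on the baize, and only then released. Read from the new knob, left to right, they run blue, red, black, green, the same order as in the old drawer.

- **Chips:** The last top and side pictures show all four face up and lying flat, close to their compartments' middle lines and mid-lengths. The gripper is open and clear of everything.
- **Bystanders:** The ashtray, glasses case and nail clippers look unmoved. A comparison of the top picture before and after could not confirm this for the ashtray because the arm covered it. In the side picture it stands where it did at the start, at about (354,186).
- **Disagreements:** Hover positions were up to 3 mm off target and were corrected before each placing, to within about 1.5 mm. The top and wrist cameras agreed to about 1.5 mm on where the chips lay. No check failed.

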